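# Pack raw sugar down the throat of a hand mill

### The job

A slab of raw cane sugar is stuck part-way down the feed throat of the hand mill clamped to the edge of the ledge. Drop the sugar cone from the small board into the throat on top of it, then with the wooden pestle press both down until they bottom out on the feed screw, and lean on the pestle firmly for a moment when it will go no further. Leave the pestle standing in the throat with its foot on the sugar, and do not shift the bowl, the measuring cup or the molcajete.

Things in the scene. Friction and masses are not known exactly. Their poses are not given: they have to be found in the camera images.
- mill: Cast-metal hand mill clamped to the ledge's outer edge, immovable. Origin: on the ledge top under the upright throat axis; z up, x to the crank (away from the robot within 0.15 rad). Throat: round bore 46 mm wide on the z axis, from its mouth at z = 180 mm down to the feed screw at z = 95 mm; above it a funnel hopper opens to 113 mm inner, 122 mm outer diameter at its rim, z = 210 mm.
- throat (a point): Centre of the throat's mouth, where the hopper funnel meets the 46 mm bore, 180 mm above the ledge; z up.
- slab (a joint): Travel (m) of the stuck sugar slab (44 mm across, 20 mm high, snug in the bore) down the throat: 0.028 = on the feed screw, where it stops dead. Its top lies 0.143 m minus this above the ledge. Starts at 0 to 0.014. The weight of cone and pestle does not move it; it slides under about 5 N (a little more if fast) and stays where it is left. Firmly down means about 10 N for half a second.
- cone: Loose cone of raw cane sugar, truncated: 34 mm diameter at the base, 28 mm at the top, 32 mm high, about 35 g, standing on its base on the small board. Origin at its centre (16 mm above its base), z up. It drops freely down the bore.
- board: Small flat wooden board, fixed, 130 x 130 x 10 mm, on which the sugar cone stands. Origin: centre of its underside, on the ledge.
- pestle: Wooden pestle, 160 mm long, about 0.11 kg, standing upright on its foot on the ledge. Origin: centre of the flat foot; z towards the handle end. Foot 36 mm in diameter up to z = 40 mm, narrowing to a straight round handle, 27 mm in diameter from z = 78 to 150 mm. With slab and cone bottomed out its foot stands 147 mm above the ledge, 33 mm below the throat's mouth.
- bowl: Bystander: turquoise ceramic pinch bowl, 82 mm across, 33 mm high, standing in front of the mill's outlet. Origin: centre of its underside.
- cup: Bystander: stainless steel measuring cup, 74 mm across, 48 mm high, with a flat handle reaching 120 mm from its centre along its y axis. Origin: centre of its underside.
- molcajete: Bystander: three-legged volcanic stone mortar, 170 mm across, 105 mm high, 2.2 kg. Origin: on the ledge under its centre.
- drawers: Bystander: fixed small pine drawer unit, 160 x 200 x 150 mm, its two drawers (knobs) facing the robot, the top one a little open with a plastic scoop in it. Origin: centre of its underside.
There are look-alikes about, which are no part of the job. What is meant by the pestle is not purple, and is the larger of those in its own colour.

How it is judged:
By the outcome, as a careful person would: the job done as asked, in the order asked, and still so for the second after the job is handed in, with the robot touching nothing.
It also fails if it takes over 54 s, if anything falls off the work surface, if the arm or the gripper's body presses on something with over 40 N, if the wrist force passes 120 N, or if a joint passes its speed limit or range.

### The arm

A 6-joint arm with a two-finger parallel gripper is mounted at the origin on the work surface. World frame = base frame: x ahead of the robot, y to its left, z up, the work surface at z = 0. Lengths are in m, angles in rad, forces in N, time in s.
With the tool pointing down it reaches from about 0.3 to 0.775 m from the base axis. Payload 14.6 kg.
Tool frame: the origin (TCP) lies on the centre line of the jaws, within the pads' length; the fingertips stand 17 mm ahead of it and the grasp point (between the pads) lies 2 mm behind it (manip.tip_reach is the distance from the TCP to the fingertips, in m); z points along the fingers, y is the direction in which the jaws open and shut (so a half turn about z gives the same grasp; the last joint's range is limited). The gripper opens to 94 mm and grips with 3 to 60 N. Pads are 16 mm wide; open, the fingers measure 119 mm over their backs; the gripper's body (75 mm by 177 mm) begins 78 mm behind the grasp point.
Start: joints at [1.156, 0.3, 1.521, -0, 1.321, -0.067], TCP at [0.187, 0.517, 0.222] pointing down, gripper open.
Joint ranges: [-3.03, 3.03], [-0.79, 2.21], [0.23, 2.52], [-1.04, 4.18], [0, 3.07], [-2.55, 2.55]. Speed limits (rad/s): [2.22, 2.22, 2.57, 3.14, 3.14, 3.14].

### API

Orientations are given as a rotation vector (axis times angle).
In Python, from rig import sensors, cams, manip gives the robot as it stands. The module is installed in compiled form; this text tells all that it offers.
- The arm moves only by the shell command python3 -m inch 'ROWS' [FORCE]. ROWS is JSON, a list of rows, each a list of 3 entries, a list of its own where there are three numbers: the shift along the world's x, y, z in mm, then the turn, a rotation vector about the world's x, y, z in degrees, then the closure in counts, from 0 (fully open) to 255 (shut). A call has 1 to 20 rows; each row is the pose to reach, as a shift and turn from the pose measured when the call began; what a row does not reach only later rows make up. A row lasts 1/12 s, in which the tool goes at most 41.7 mm and 7.16 degrees, less where a joint would pass 70% of its speed; a pose out of reach is approached as far as the arm can. A call with a gripper value outside its range is refused whole. The fingers move at their own pace and stop on an object; FORCE is the grip in N (left out, the last holds). Time passes only in rows, so rows that repeat a pose let the fingers close. It gives the time, the measured TCP pose, the force and the opening at its end, in the units of the state.
- sensors.state(): the state, without advancing time (a new reading comes with each control period).
- cams.grab_frame(name): name is "scene" or "top" or "wrist"; returns a dict with "color" (384x512x3 uint8, red, green, blue), "mtx" (3x3 intrinsics, pixels), "k1" (the pictures are not rectified: a ray, as slopes to the right and down, at radius r is drawn at 1 + k1 r^2 times it, then the intrinsics apply), "camera_from_world" (4x4, takes a point from world to camera coordinates); the wrist camera has in their place "tool_from_camera" (4x4, takes a point from camera to tool coordinates, whose origin is the TCP and whose axes are the flange's). Camera axes: x right, y down, z forward; pixel columns grow to the right and rows downward; lengths in m; the calibration is good to about 2 mm. A picture is of the moment at which its call begins: read the wrist's pose just before it. There is no depth.
- manip.hand_in(): hands the job in, once; it reports no verdict.
The state is a dict: "clock": time; "joint_pos": joint angles; "joint_velocities": joint speeds; "joint_torque": joint torques, N m; "eef_pos": TCP position; "orientation": TCP orientation; "contact_force": force on the tool from outside, world axes, zero at the start; "wrist_torque": the same for the moment, N m; "opening": finger opening in m.
Only numpy, scipy, OpenCV 4.12 (cv2) and the standard library are available. Lean on these libraries where they do the work, as an engineer would, in place of code of your own. Each camera call takes 0.05 s, during which the arm holds its last target.

## Working session

There is one attempt and no reset: what is moved stays moved. The work goes in short steps, Python scripts to look and compute and a shell command to move; the robot and the scene stay as the last step left them, time stands still between calls to the robot, and variables do not carry over. Pictures are saved under pics/ and viewed, and the job is handed in when it is done.

```bash
mkdir -p pics; ls; python3 - <<'E'
from rig import sensors, cams, manip
import cv2
s=sensors.state()
for k,v in s.items(): print(k,v)
print(manip.tip_reach)
for n in ["scene","top","wrist"]:
    f=cams.grab_frame(n)
    cv2.imwrite(f"pics/{n}0.png",f["color"][:,:,::-1])
    print(n,f["mtx"],f["k1"],f.get("camera_from_world",f.get("tool_from_camera")))
E
```

```text
pics
clock 0.0
joint_pos [ 1.15637789e+00  3.00473599e-01  1.52153817e+00  1.22635929e-05
  1.32071054e+00 -6.65894134e-02]
joint_velocities [-1.18917797e-05 -3.48999794e-04  7.23468101e-04  6.25216056e-04
 -1.66398708e-03 -1.32178391e-03]
joint_torque [ 7.47041622e-05 -5.31801081e+01 -3.52738810e+01  7.07524410e-02
  2.43816606e-02  6.87772672e-05]
eef_pos [0.18737388 0.51685546 0.22190311]
orientation [-5.43574522e-01 -3.09392391e+00  1.71877552e-03]
contact_force [-0.08718577 -0.46066812 -0.71184302]
wrist_torque [ 0.02825942  0.02675714 -0.04313488]
opening 0.0940080476221533
0.017
scene [[363.63815683   0.         253.03593748]
 [  0.         363.63815683 185.40189235]
 [  0.           0.           1.        ]] -0.0003695992293361282 [[-0.07001956  0.99745979  0.01308552  0.02721202]
 [ 0.73399407  0.06039926 -0.67646481 -0.29102181]
 [-0.6755368  -0.03776107 -0.7363587   1.52381229]
 [ 0.          0.          0.          1.        ]]
top [[374.15013371   0.         254.00793351]
 [  0.         374.15013371 188.88673319]
 [  0.           0.           1.        ]] -0.10721526265094569 [[ 0.00896269 -0.9998251   0.01641477 -0.00669814]
 [-0.98822445 -0.01136385 -0.15258864  0.51900822]
 [ 0.15274848 -0.01485387 -0.98815346  1.26224636]
 [ 0.          0.          0.          1.        ]]
wrist [[315.88407568   0.         253.47289954]
 [  0.         315.88407568 189.3884401 ]
 [  0.           0.           1.        ]] -0.0709697209977768 [[-1.23343437e-03 -9.57791713e-01 -2.87460456e-01  8.44767702e-02]
 [ 9.99999051e-01 -1.35763013e-03  2.32705726e-04 -4.05373246e-04]
 [-6.13148592e-04 -2.87459896e-01  9.57792479e-01 -1.62461521e-01]
 [ 0.00000000e+00  0.00000000e+00  0.00000000e+00  1.00000000e+00]]
```

View pics/scene0.png

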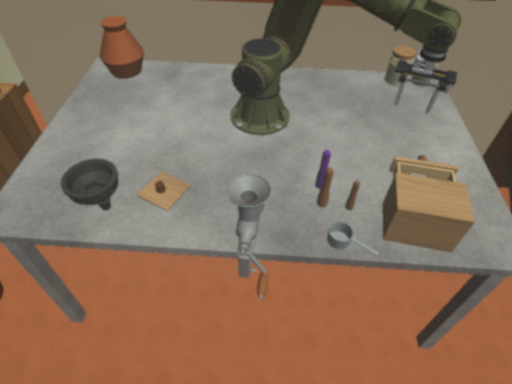

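View pics/top0.png

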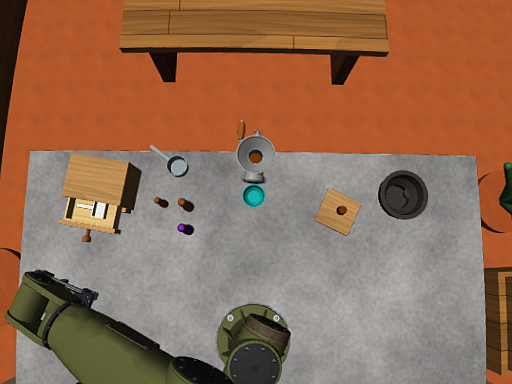

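View pics/wrist0.png

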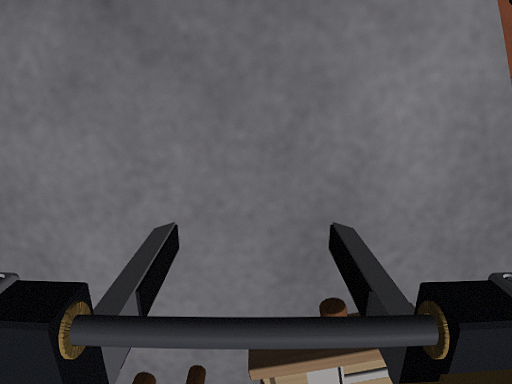

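```bash
cat > h.py <<'E'
import numpy as np, cv2
from scipy.spatial.transform import Rotation as R
CAL={}
def cal(n):
    if n not in CAL:
        from rig import cams; f=cams.grab_frame(n); CAL[n]=(f["mtx"],f["k1"],f["camera_from_world"])
    return CAL[n]
def ray(K,k1,T,px):  # T camera_from_world
    u=cv2.undistortPoints(np.array([[px]],float),K,np.array([k1,0,0,0,0.]))[0,0]
    d=T[:3,:3].T@np.array([u[0],u[1],1.]); o=-T[:3,:3].T@T[:3,3]
    return o,d/np.linalg.norm(d)
def atz(K,k1,T,px,z):
    o,d=ray(K,k1,T,px); return o+d*(z-o[2])/d[2]
def tri(rays):
    A=0;b=0
    for o,d in rays:
        P=np.eye(3)-np.outer(d,d); A=A+P; b=b+P@o
    x=np.linalg.solve(A,b); return x,[np.linalg.norm((np.eye(3)-np.outer(d,d))@(x-o)) for o,d in rays]
def proj(K,k1,T,P):
    p,_=cv2.projectPoints(np.array(P,float).reshape(-1,1,3),cv2.Rodrigues(T[:3,:3])[0],T[:3,3],K,np.array([k1,0,0,0,0.])); return p[:,0]
def wristT(s,f):
    M=np.eye(4);M[:3,:3]=R.from_rotvec(s["orientation"]).as_matrix();M[:3,3]=s["eef_pos"]
    return np.linalg.inv(M@f["tool_from_camera"])
E
python3 - <<'E'
import cv2
a=cv2.imread("pics/scene0.png");b=cv2.imread("pics/top0.png")
z=lambda i,x,y,w,h:cv2.resize(i[y:y+h,x:x+w],(400,300),interpolation=cv2.INTER_CUBIC)
cv2.imwrite("pics/crop1.png",cv2.vconcat([cv2.hconcat([z(a,290,140,100,75),z(b,140,180,80,60)]),cv2.hconcat([z(b,310,180,60,45),z(b,215,115,80,60)])]))
E
```

```text
(no output)
```

View pics/crop1.png

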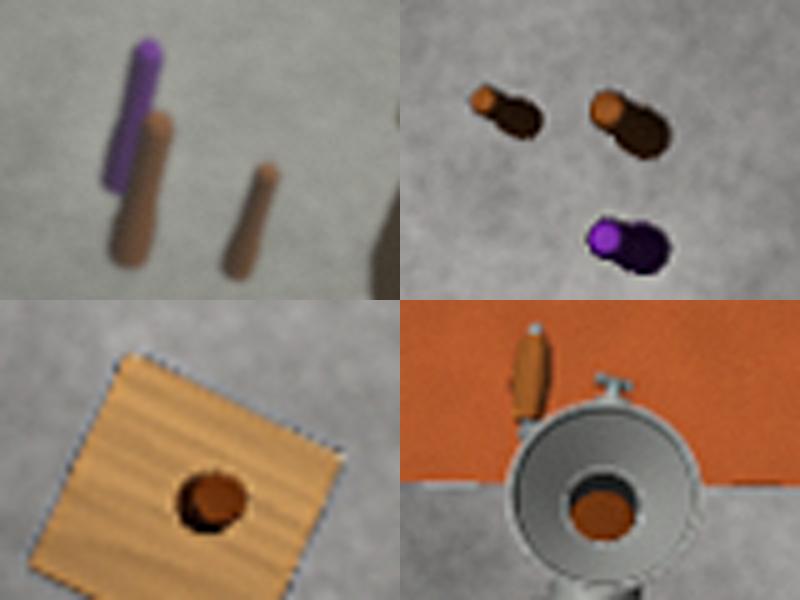

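```bash
python3 - <<'E'
from h import *
S=cal("scene");T=cal("top")
np.set_printoptions(precision=4,suppress=True)
print("pestle tri top",tri([ray(*S,(329.5,170.5)),ray(*T,(181.2,202))]))
print("top@.16",atz(*S,(329.5,170.5),.158),atz(*T,(181.2,202),.16),"foot scene",atz(*S,(323,205),0.0), "foot top", atz(*T,(188.5,206.3),0.0))
print("small", tri([ray(*S,(356,182)),ray(*T,(157,200))]))
print("cone",atz(*T,(342.3,209.2),.042), "scene", atz(*S,(160,186),.026))
print("mill",atz(*T,(255.6,154),.21),atz(*S,(250,191),.21))
for n,c in (("scene",S),("top",T)): print(n,[proj(*c,[[0.6,0.18,0.16]]), proj(*c,[[0,0,.21]])])
E
python3 - <<'E'
import cv2
a=cv2.imread("pics/scene0.png")
z=lambda i,x,y,w,h:cv2.resize(i[y:y+h,x:x+w],(400,300),interpolation=cv2.INTER_CUBIC)
cv2.imwrite("pics/crop2.png",cv2.hconcat([z(a,130,165,60,45),z(a,210,165,80,60)]))
E
```

```text
pestle tri top (array([0.4571, 0.2317, 0.1527]), [np.float64(0.00161501229547845), np.float64(0.001615012295478437)])
top@.16 [0.4624 0.2321 0.158 ] [0.4562 0.2288 0.16  ] foot scene [0.4652 0.237  0.    ] foot top [0.4597 0.231  0.    ]
small (array([0.4666, 0.3172, 0.1196]), [np.float64(0.0013904442699087531), np.float64(0.0013904442699088186)])
cone [ 0.4507 -0.3094  0.042 ] scene [ 0.4485 -0.3074  0.026 ]
mill [ 0.6011 -0.0027  0.21  ] [0.6097 0.0048 0.21  ]
scene [array([[314.0773, 204.4318]]), array([[260.9927,  70.3851]])]
top [array([[198.1582, 157.5062]]), array([[252.881 , 357.6816]])]
```

View pics/crop2.png

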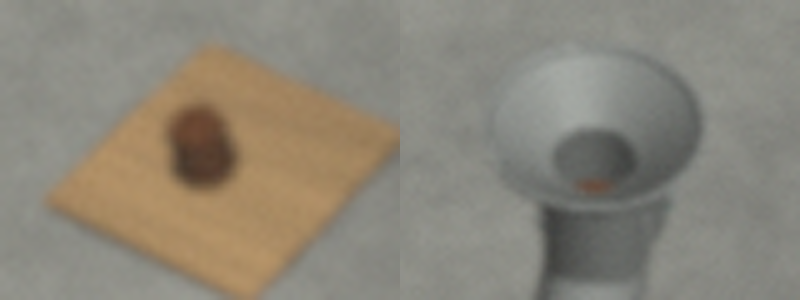

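```bash
python3 - <<'E'
from h import *
from rig import sensors
np.set_printoptions(precision=4,suppress=True)
T=cal("top");S=cal("scene")
M=R.from_rotvec(sensors.state()["orientation"]).as_matrix();print(M, np.degrees(np.arctan2(M[1,1],M[0,1])))
print("molc",atz(*T,(403,195),.1),atz(*T,(379,195),.1),"cup",atz(*T,(177,166),.048),"cup handle",atz(*T,(151,147),.04),"bowl",atz(*T,(254,196),.033))
E
```

```text
[[-0.9401  0.3409 -0.0001]
 [ 0.3409  0.9401 -0.0002]
 [ 0.     -0.0003 -1.    ]] 70.07066850423139
molc [ 0.4946 -0.506   0.1   ] [ 0.4938 -0.4218  0.1   ] cup [0.5957 0.2688 0.048 ] cup handle [0.6657 0.3667 0.04  ] bowl [ 0.495  -0.0017  0.033 ]
```

```bash
python3 -m inch '[[[213,-367,20],[0,0,0],0],[[213,-367,20],[0,0,0],0],[[213,-367,20],[0,0,0],0],[[213,-367,20],[0,0,0],0],[[213,-367,20],[0,0,0],0],[[213,-367,20],[0,0,0],0],[[213,-367,20],[0,0,0],0],[[213,-367,20],[0,0,0],0],[[213,-367,20],[0,0,0],0],[[213,-367,20],[0,0,0],0],[[264,-826,-20],[0,0,0],0],[[264,-826,-20],[0,0,0],0],[[264,-826,-20],[0,0,0],0],[[264,-826,-20],[0,0,0],0],[[264,-826,-20],[0,0,0],0],[[264,-826,-20],[0,0,0],0],[[264,-826,-20],[0,0,0],0],[[264,-826,-20],[0,0,0],0],[[264,-826,-20],[0,0,0],0],[[264,-826,-20],[0,0,0],0]]'
```

```text
clock: 2.02
eef_pos: [0.4448, -0.2575, 0.2068]
orientation: [0.544, 3.094, -0.001]
contact_force: [1.2, 0.5, 1.0]
opening: 0.0939
```

Nearly there; finish and take a wrist look.

```bash
python3 -m inch '[[[6,-51,-40],[0,0,0],0],[[6,-51,-40],[0,0,0],0],[[6,-51,-40],[0,0,0],0],[[6,-51,-40],[0,0,0],0]]'; cat > look.py <<'E'
import sys,cv2,pickle
from h import *
from rig import sensors,cams
s=sensors.state(); f=cams.grab_frame("wrist")
pickle.dump((f["mtx"],f["k1"],wristT(s,f)),open(f"pics/{sys.argv[1]}.pkl","wb"))
cv2.imwrite(f"pics/{sys.argv[1]}.png",f["color"][:,:,::-1]); print(s["clock"],s["eef_pos"],s["contact_force"])
E
python3 look.py w1
```

```text
clock: 2.35
eef_pos: [0.4503, -0.3089, 0.1658]
orientation: [-0.546, -3.092, -0.001]
contact_force: [0.2, -0.1, 1.1]
opening: 0.0937
2.35 [ 0.45029074 -0.30886578  0.1658251 ] [ 0.16461204 -0.08696702  1.07051345]
```

View pics/w1.png

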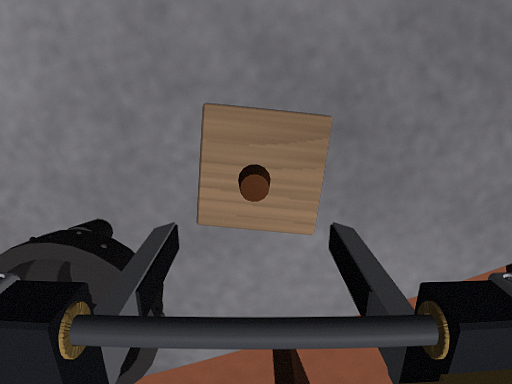

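```bash
python3 - <<'E'
from h import *
import pickle
c=pickle.load(open("pics/w1.pkl","rb")); im=cv2.imread("pics/w1.png")
cv2.imwrite("pics/w1c.png",cv2.resize(im[155:215,215:295],None,fx=8,fy=8,interpolation=cv2.INTER_CUBIC))
print(atz(*c,(255,188),.042))
for x,y in [(.451,-.309),(.446,-.309),(.451,-.314)]:
  print(proj(*c,[[x,y,.042],[x,y,.01]]))
E
```

```text
[ 0.450567   -0.30772249  0.042     ]
[[253.88769731 188.85842483]
 [253.8155559  180.13758615]]
[[252.06405025 184.07776833]
 [252.16223793 175.76920087]]
[[248.93060202 190.59950721]
 [249.31951725 181.72955668]]
```

View pics/w1c.png

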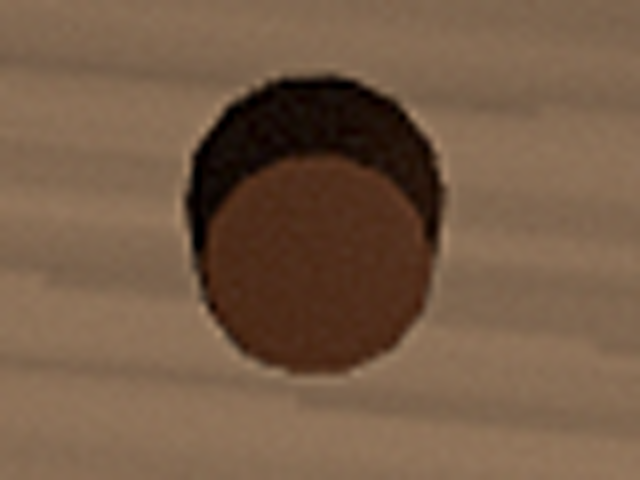

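```bash
python3 -m inch '[[[0,1,-40],[0,0,0],40],[[0,1,-80],[0,0,0],60],[[0,1,-110],[0,0,0],80],[[0,1,-126],[0,0,0],90],[[0,1,-126],[0,0,0],90],[[0,1,-126],[0,0,0],90]]' 20; python3 -m inch '[[[0,0,0],[0,0,0],255],[[0,0,0],[0,0,0],255],[[0,0,0],[0,0,0],255],[[0,0,0],[0,0,0],255],[[0,0,0],[0,0,0],255]]' 20;  python3 look.py w2
```

```text
clock: 2.9
eef_pos: [0.4513, -0.3067, 0.042]
orientation: [0.543, 3.094, -0.001]
contact_force: [-0.2, 0.3, 0.6]
opening: 0.0615
clock: 3.32
eef_pos: [0.4515, -0.3068, 0.0426]
orientation: [0.543, 3.093, -0.001]
contact_force: [0.0, 0.2, 0.2]
opening: 0.031
3.3167 [ 0.45150741 -0.30682216  0.04258175] [0.00568735 0.1973894  0.24880858]
```

View pics/w2.png

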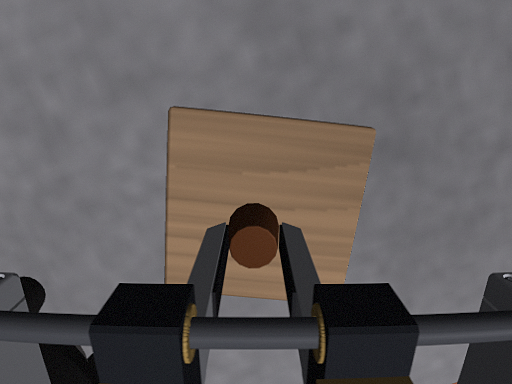

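```bash
python3 -m inch '[[[0,0,40],[0,0,0],255],[[0,0,80],[0,0,0],255],[[10,10,120],[0,0,0],255],[[20,30,155],[0,0,0],255],[[30,55,180],[0,0,0],255],[[45,85,205],[0,0,0],255],[[60,115,230],[0,0,0],255],[[77,150,250],[0,0,0],255],[[94,185,265],[0,0,0],255],[[110,220,275],[0,0,0],255],[[128,255,283],[0,0,0],255],[[146,290,285],[0,0,0],255],[[152,307,285],[0,0,0],255],[[152,307,285],[0,0,0],255],[[152,307,285],[0,0,0],255],[[152,307,285],[0,0,0],255]]'; python3 look.py w3
```

```text
clock: 4.7
eef_pos: [0.6032, -0.0007, 0.3274]
orientation: [0.544, 3.093, -0.001]
contact_force: [0.1, -0.4, -0.6]
opening: 0.0292
4.7 [ 0.60320181 -0.00071946  0.32742553] [ 0.10949928 -0.40091092 -0.62382827]
```

View pics/w3.png

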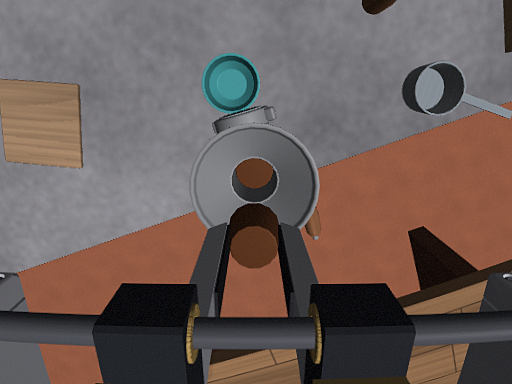

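```bash
python3 - <<'E'
from h import *
import pickle
c=pickle.load(open("pics/w3.pkl","rb")); im=cv2.imread("pics/w3.png")
def circ(x,y,z,r):
    a=np.linspace(0,2*np.pi,90); return proj(*c,np.c_[x+r*np.cos(a),y+r*np.sin(a),0*a+z])
from scipy.optimize import least_squares
p=np.array([(190,182),(320,183),(255,123)],float)
o=least_squares(lambda q:[np.min(np.linalg.norm(circ(q[0],q[1],.21,.061)-k,axis=1)) for k in p],[.604,0]);print(o.x,o.fun)
k=8
x,y=o.x
big=cv2.resize(im[110:250,170:340],None,fx=4,fy=4,interpolation=cv2.INTER_CUBIC)
for z,r,col in [(.21,.061,(0,255,0)),(.18,.023,(0,255,255)),(.21,.0565,(255,0,0))]:
    cv2.polylines(big,[np.int32((circ(x,y,z,r)-[170,110])*4+2)],True,col,1)
cv2.imwrite("pics/w3c.png",big)
E
```

```text
[0.60414876 0.00069088] [0.13225621 1.44953195 1.39901763]
```

View pics/w3c.png

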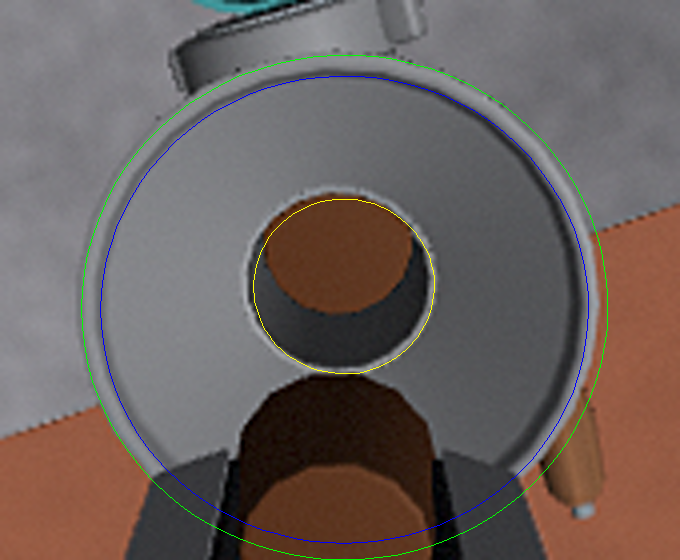

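```bash
python3 -m inch '[[[0,0,-40],[0,0,0],255],[[0,0,-75],[0,0,0],255],[[0,0,-100],[0,0,0],255],[[0,0,-117],[0,0,0],255],[[0,0,-117],[0,0,0],255],[[0,0,-117],[0,0,0],255],[[0,0,-117],[0,0,0],255]]';python3 look.py w4
```

```text
clock: 5.33
eef_pos: [0.6036, -0.0017, 0.2124]
orientation: [0.546, 3.09, -0.001]
contact_force: [-0.6, -0.0, 0.1]
opening: 0.0296
5.3333 [ 0.6036139  -0.00174401  0.21238241] [-0.59978667 -0.02133514  0.13891356]
```

View pics/w4.png

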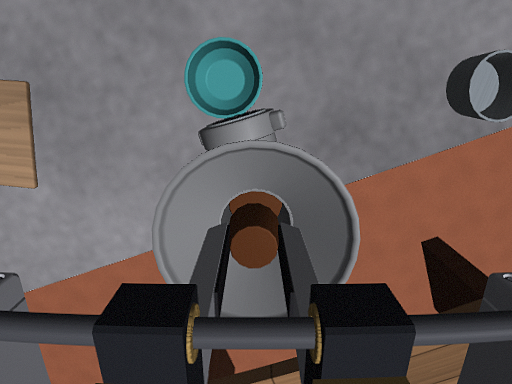

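```bash
python3 -m inch '[[[0,1,0],[0,0,0],145],[[0,1,0],[0,0,0],145],[[0,1,0],[0,0,0],145],[[0,1,0],[0,0,0],145],[[0,1,0],[0,0,0],145]]';python3 -m inch '[[[0,0,40],[0,0,0],140],[[0,0,80],[0,0,0],100],[[0,0,110],[0,0,0],80],[[0,0,110],[0,0,0],80],[[0,0,110],[0,0,0],80]]';python3 look.py w5
```

```text
clock: 5.8
eef_pos: [0.6037, -0.0005, 0.2126]
orientation: [0.545, 3.09, -0.001]
contact_force: [-0.2, 0.5, 0.2]
opening: 0.0402
clock: 6.22
eef_pos: [0.604, -0.0005, 0.324]
orientation: [0.545, 3.087, -0.0]
contact_force: [0.5, 0.1, -1.7]
opening: 0.0633
6.2167 [ 6.03996663e-01 -5.05160837e-04  3.23971820e-01] [ 0.4911388   0.11724369 -1.68453321]
```

View pics/w5.png

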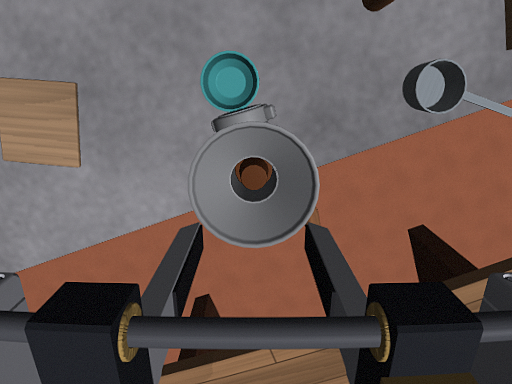

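```bash
python3 - <<'E'
from h import *
import pickle
c=pickle.load(open("pics/w5.pkl","rb")); im=cv2.imread("pics/w5.png")
def circ(x,y,z,r):
    a=np.linspace(0,2*np.pi,90); return proj(*c,np.c_[x+r*np.cos(a),y+r*np.sin(a),0*a+z])
x,y=.602,.0
big=cv2.resize(im[110:250,170:340],None,fx=4,fy=4,interpolation=cv2.INTER_CUBIC)
for z,r,col in [(.21,.061,(0,255,0)),(.18,.023,(0,255,255))]:
    q=circ(x,y,z,r);print(q.min(0),q.max(0))
    cv2.polylines(big,[np.int32((q-[170,110])*4+2)],True,col,1)
cv2.imwrite("pics/w5c.png",big)
E
```

```text
[186.71087279 120.05839083] [320.24291811 248.10315826]
[230.54060277 156.77107524] [276.35962979 201.00810387]
```

View pics/w5c.png

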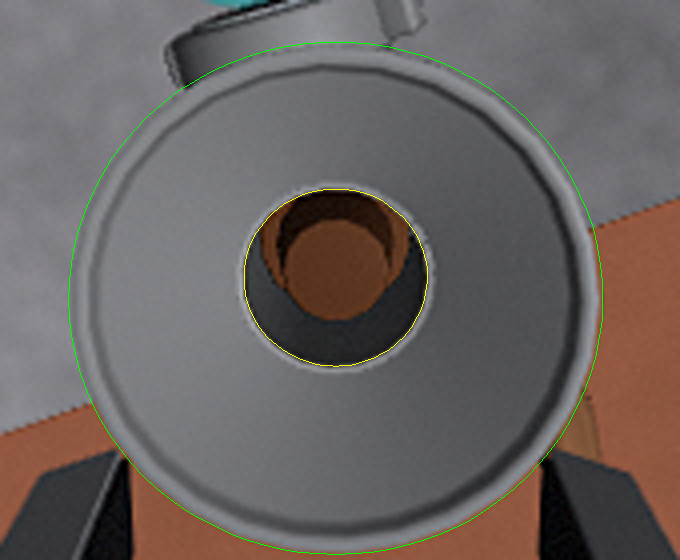

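```bash
python3 -m inch '[[[-20,34,0],[0,0,0],80],[[-41,67,0],[0,0,0],80],[[-62,100,0],[0,0,0],80],[[-82,133,-10],[0,0,0],80],[[-103,166,-20],[0,0,0],80],[[-124,200,-35],[0,0,0],80],[[-144,233,-44],[0,0,0],80],[[-144,233,-44],[0,0,0],80],[[-144,233,-44],[0,0,0],80],[[-144,233,-44],[0,0,0],80]]';python3 look.py w6
```

```text
clock: 7.1
eef_pos: [0.4596, 0.2322, 0.2773]
orientation: [0.545, 3.091, -0.002]
contact_force: [0.7, -0.6, -0.4]
opening: 0.0647
7.1 [0.45958283 0.23217827 0.27726906] [ 0.65135704 -0.61757119 -0.38153501]
```

View pics/w6.png

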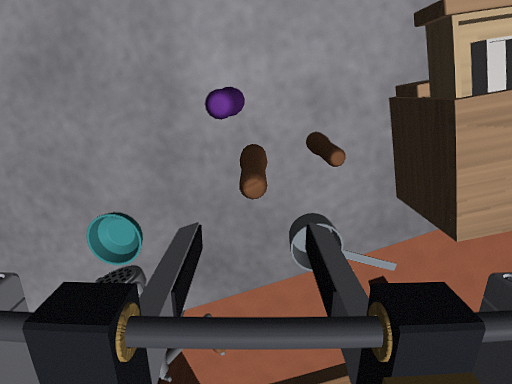

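```bash
python3 - <<'E'
from h import *
import pickle
c=pickle.load(open("pics/w6.pkl","rb")); im=cv2.imread("pics/w6.png")
def circ(x,y,z,r):
    a=np.linspace(0,2*np.pi,60); return proj(*c,np.c_[x+r*np.cos(a),y+r*np.sin(a),0*a+z])
x,y=atz(*c,(253.5,187),.158)[:2];print(x,y)
x0,y0=190,80
big=cv2.resize(im[80:210,190:360],None,fx=4,fy=4,interpolation=cv2.INTER_CUBIC)
for z,r,col in [(.150,.0135,(0,255,0)),(.0,.018,(0,255,255)),(.04,.018,(255,255,0))]:
    q=circ(x,y,z,r)
    cv2.polylines(big,[np.int32((q-[x0,y0])*4+2)],True,col,1)
cv2.imwrite("pics/w6c.png",big)
E
```

```text
0.45765121724809515 0.2324117984506877
```

View pics/w6c.png

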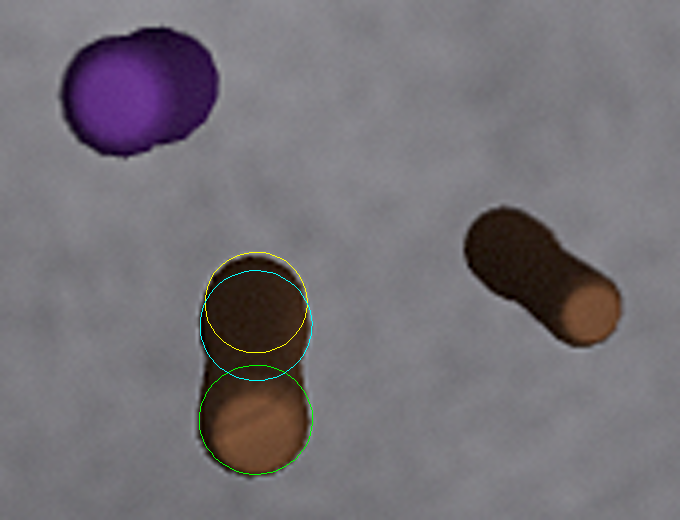

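```bash
python3 -m inch '[[[-1.5,0,-40],[0,0,0],80],[[-1.5,0,-80],[0,0,0],80],[[-1.5,0,-120],[0,0,0],80],[[-1.5,0,-150],[0,0,0],80],[[-1.5,0,-161],[0,0,0],80],[[-1.5,0,-161],[0,0,0],80],[[-1.5,0,-161],[0,0,0],80],[[-1.5,0,-161],[0,0,0],255],[[-1.5,0,-161],[0,0,0],255],[[-1.5,0,-161],[0,0,0],255],[[-1.5,0,-161],[0,0,0],255],[[-1.5,0,-161],[0,0,0],255],[[-1.5,0,-161],[0,0,0],255],[[-1.5,0,-161],[0,0,0],255]]' 50;python3 look.py w7
```

```text
clock: 8.32
eef_pos: [0.4586, 0.2318, 0.1168]
orientation: [0.546, 3.09, -0.002]
contact_force: [-0.1, -0.1, 1.8]
opening: 0.0263
8.3167 [0.45858379 0.23183427 0.11684982] [-0.12476556 -0.05444827  1.78658251]
```

View pics/w7.png

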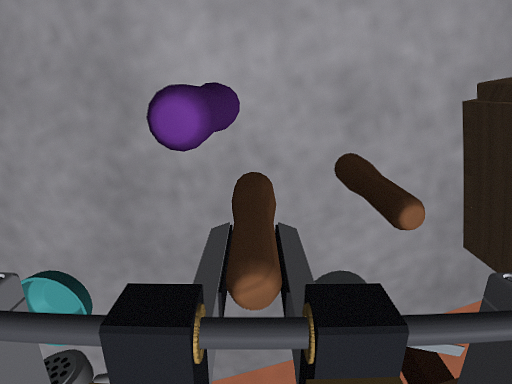

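```bash
python3 -m inch '[[[0,0,35],[0,0,0],255],[[0,0,75],[0,0,0],255],[[0,0,115],[0,0,0],255],[[0,-5,155],[0,0,0],255],[[5,-20,190],[0,0,0],255],[[15,-40,215],[0,0,0],255],[[30,-62,230],[0,0,0],255],[[50,-90,237],[0,0,0],255],[[72,-120,237],[0,0,0],255],[[92,-150,237],[0,0,0],255],[[112,-180,237],[0,0,0],255],[[130,-208,237],[0,0,0],255],[[144,-229,237],[0,0,0],255],[[144,-232,237],[0,0,0],255],[[144,-232,237],[0,0,0],255],[[144,-232,237],[0,0,0],255],[[144,-232,237],[0,0,0],255]]';python3 look.py w8
```

```text
clock: 9.78
eef_pos: [0.6022, 0.0008, 0.3541]
orientation: [0.544, 3.09, -0.001]
contact_force: [-0.2, 0.1, -1.2]
opening: 0.0264
9.7833 [0.60218449 0.00084318 0.35405744] [-0.15734301  0.10688777 -1.23841598]
```

View pics/w8.png

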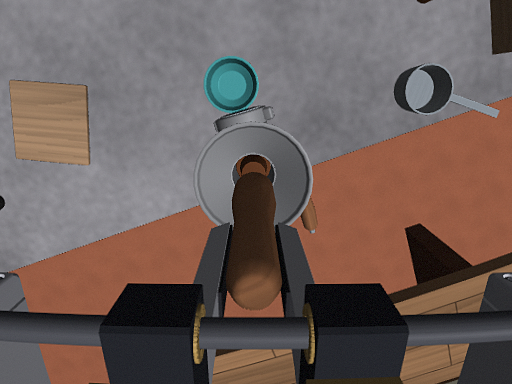

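```bash
python3 - <<'E'
from h import *
import pickle
c=pickle.load(open("pics/w8.pkl","rb")); im=cv2.imread("pics/w8.png")
def circ(x,y,z,r):
    a=np.linspace(0,2*np.pi,60); return proj(*c,np.c_[x+r*np.cos(a),y+r*np.sin(a),0*a+z])
x0,y0=180,110
big=cv2.resize(im[110:320,180:330],None,fx=3.6,fy=2.8*3.6/2.8,interpolation=cv2.INTER_CUBIC)[:600]
for x,y,z,r,col in [(.6022,.0003,.18,.023,(0,255,255)),(.6022,.0003,.21,.061,(0,255,255)),(.6013,.0008,.237,.018,(0,255,0)),(.6013,.0008,.277,.018,(0,255,0)),(.6013,.0008,.387,.0135,(0,255,0))]:
    q=circ(x,y,z,r)
    cv2.polylines(big,[np.int32((q-[x0,y0])*3.6+2)],True,col,1)
cv2.imwrite("pics/w8c.png",big)
E
```

```text
(no output)
```

View pics/w8c.png

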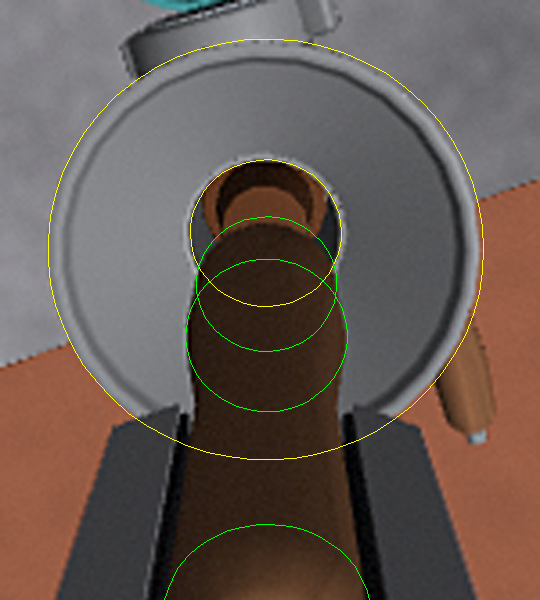

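```bash
python3 -m inch '[[[0,0,-25],[0,0,0],255],[[0,0,-40],[0,0,0],255],[[0,0,-52],[0,0,0],255],[[0,0,-55],[0,0,0],255],[[0,0,-55],[0,0,0],255]]';python3 -m inch '[[[0,0,-4],[0,0,0],255],[[0,0,-8],[0,0,0],255],[[0,0,-8],[0,0,0],255]]'
```

```text
clock: 10.25
eef_pos: [0.6018, 0.0016, 0.2989]
orientation: [0.543, 3.091, -0.001]
contact_force: [-0.2, -0.5, -0.2]
opening: 0.0263
clock: 10.5
eef_pos: [0.6017, 0.0018, 0.2907]
orientation: [0.543, 3.092, -0.001]
contact_force: [-0.5, 0.0, -1.9]
opening: 0.0262
```

```bash
python3 -m inch '[[[0.5,-1.5,-2],[0,0,0],255],[[0.5,-1.5,-4],[0,0,0],255],[[0.5,-1.5,-6],[0,0,0],255],[[0.5,-1.5,-8],[0,0,0],255],[[0.5,-1.5,-8],[0,0,0],255]]'; python3 -m inch '[[[0,0,-2],[0,0,0],255],[[0,0,-4],[0,0,0],255],[[0,0,-6],[0,0,0],255],[[0,0,-6],[0,0,0],255]]'
```

```text
clock: 10.92
eef_pos: [0.6022, 0.0003, 0.2825]
orientation: [0.543, 3.092, -0.002]
contact_force: [-1.2, -1.0, -0.2]
opening: 0.0265
clock: 11.25
eef_pos: [0.6022, 0.0002, 0.2762]
orientation: [0.543, 3.092, -0.002]
contact_force: [0.5, -0.6, -1.1]
opening: 0.0264
```

```bash
python3 -m inch '[[[0,0,-2],[0,0,0],255],[[0,0,-4],[0,0,0],255]]'; python3 -m inch '[[[0,0,-2],[0,0,0],255],[[0,0,-4],[0,0,0],255]]'; python3 look.py w9
```

```text
clock: 11.42
eef_pos: [0.6023, 0.0003, 0.2722]
orientation: [0.543, 3.091, -0.001]
contact_force: [-0.3, -0.5, 3.3]
opening: 0.0263
clock: 11.58
eef_pos: [0.6023, 0.0003, 0.268]
orientation: [0.543, 3.091, -0.002]
contact_force: [-1.1, -0.1, 3.4]
opening: 0.0265
11.5833 [6.02297658e-01 2.50655258e-04 2.67965910e-01] [-1.08614456 -0.06816225  3.3799734 ]
```

View pics/w9.png

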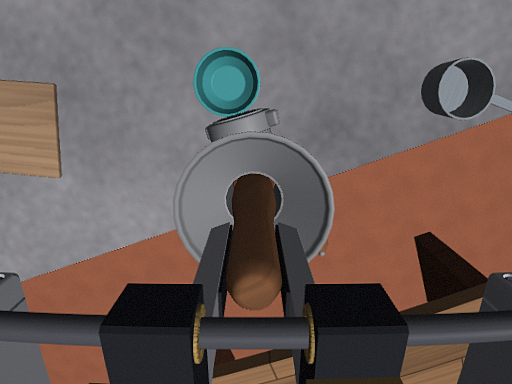

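```bash
python3 -m inch '[[[0,0,-1.5],[0,0,0],255],[[0,0,-3],[0,0,0],255]]'; python3 -m inch '[[[0,0,-1],[0,0,0],255],[[0,0,-2],[0,0,0],255]]'
```

```text
clock: 11.8
eef_pos: [0.6023, 0.0003, 0.2644]
orientation: [0.543, 3.092, -0.001]
contact_force: [0.7, -1.0, 2.9]
opening: 0.0264
clock: 11.97
eef_pos: [0.6026, 0.0002, 0.2637]
orientation: [0.542, 3.09, -0.001]
contact_force: [-2.4, -0.4, 18.3]
opening: 0.0261
```

```bash
python3 -m inch '[[[0,0,-1.5],[0,0,0],255],[[0,0,-1.5],[0,0,0],255],[[0,0,-1.5],[0,0,0],255],[[0,0,-1.5],[0,0,0],255]]';python3 -m inch '[[[0,0,-1.5],[0,0,0],255],[[0,0,-1.5],[0,0,0],255],[[0,0,-1.5],[0,0,0],255],[[0,0,-1.5],[0,0,0],255],[[0,0,-1.5],[0,0,0],255],[[0,0,-1.5],[0,0,0],255],[[0,0,-1.5],[0,0,0],255],[[0,0,-1.5],[0,0,0],255],[[0,0,-1.5],[0,0,0],255],[[0,0,-1.5],[0,0,0],255]]'
```

```text
clock: 12.3
eef_pos: [0.6026, 0.0002, 0.2637]
orientation: [0.542, 3.088, -0.001]
contact_force: [-3.8, -1.0, 13.8]
opening: 0.0261
clock: 13.13
eef_pos: [0.6026, 0.0002, 0.2637]
orientation: [0.542, 3.087, -0.001]
contact_force: [-5.1, 0.4, 14.8]
opening: 0.0266
```

```bash
python3 -m inch '[[[0,0,-2],[0,0,0],255],[[0,0,-2],[0,0,0],255],[[0,0,-2],[0,0,0],255],[[0,0,-2],[0,0,0],255],[[0,0,-2],[0,0,0],255],[[0,0,-2],[0,0,0],255],[[0,0,-2],[0,0,0],255],[[0,0,-2],[0,0,0],255]]';python3 -m inch '[[[0,0,0],[0,0,0],255],[[0,0,0],[0,0,0],255],[[0,0,0],[0,0,0],255]]'; python3 -m inch '[[[0,0,0],[0,0,0],150],[[0,0,0],[0,0,0],110],[[0,0,0],[0,0,0],80],[[0,0,0],[0,0,0],80],[[0,0,0],[0,0,0],80],[[0,0,0],[0,0,0],80]]'; python3 look.py w10
```

```text
clock: 13.8
eef_pos: [0.6026, 0.0002, 0.2636]
orientation: [0.541, 3.085, -0.001]
contact_force: [-5.1, 0.6, 18.8]
opening: 0.0263
clock: 14.05
eef_pos: [0.6026, 0.0002, 0.2638]
orientation: [0.541, 3.084, -0.001]
contact_force: [-1.6, -1.0, 5.3]
opening: 0.0262
clock: 14.55
eef_pos: [0.6026, 0.0002, 0.2637]
orientation: [0.541, 3.085, -0.001]
contact_force: [0.4, -0.2, 0.2]
opening: 0.0624
14.55 [6.02612608e-01 1.77999014e-04 2.63657048e-01] [ 0.36758523 -0.17111321  0.20798687]
```

View pics/w10.png

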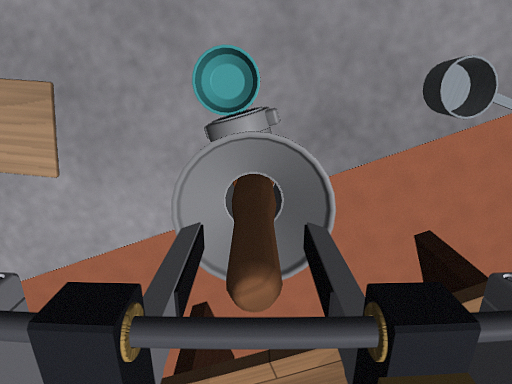

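Pestle stands free between the jaws at (253,240), its foot in the bore. Now straight up and clear.

```bash
python3 -m inch '[[[0,0,30],[0,0,0],80],[[0,0,65],[0,0,0],80],[[0,0,100],[0,0,0],80],[[-20,0,120],[0,0,0],80],[[-55,0,120],[0,0,0],80],[[-95,0,120],[0,0,0],80],[[-135,0,120],[0,0,0],80],[[-170,0,120],[0,0,0],80],[[-170,0,120],[0,0,0],80],[[-170,0,120],[0,0,0],80]]'; python3 look.py w11; python3 - <<'E'
from rig import cams
import cv2
a=cams.grab_frame("scene")["color"][:,:,::-1];b=cams.grab_frame("top")["color"][:,:,::-1]
old=cv2.imread("pics/scene0.png")
z=lambda i,x,y,w,h:cv2.resize(i[y:y+h,x:x+w],(400,300),interpolation=cv2.INTER_CUBIC)
cv2.imwrite("pics/end.png",cv2.vconcat([cv2.hconcat([cv2.resize(a,(400,300)),cv2.resize(b,(400,300))]),cv2.hconcat([z(a,200,140,80,60),z(b,215,115,80,60)])]))
E
```

```text
clock: 15.43
eef_pos: [0.4318, 0.0002, 0.3848]
orientation: [0.541, 3.082, -0.0]
contact_force: [0.4, 0.6, -0.5]
opening: 0.0645
15.4333 [4.31802139e-01 2.11915553e-04 3.84796392e-01] [ 0.40870904  0.5703695  -0.53785177]
```

View pics/w11.png

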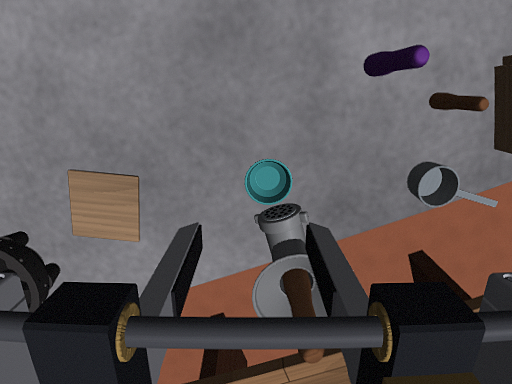

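View pics/end.png

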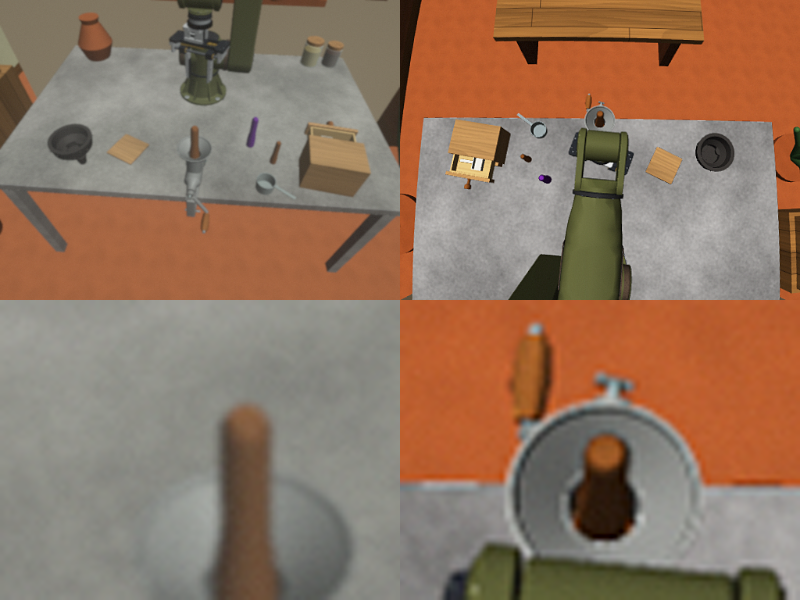

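```bash
python3 - <<'E'
from h import *
S=cal("scene");T=cal("top")
print(tri([ray(*S,(249,163)),ray(*T,(256,146))]), proj(*S,[[.602,0,.307]]),proj(*T,[[.602,0,.307]]))
from rig import manip; print(manip.hand_in())
E
```

```text
(array([ 6.00796761e-01, -5.00337304e-04,  3.03224486e-01]), [np.float64(0.0014584993732096067), np.float64(0.001458499373209602)]) [[248.57859839 162.20942041]] [[255.33644622 145.24651876]]
the job is handed in; nothing more can be done
None
```

I dropped the cone into the throat on top of the slab, then pressed both down with the larger brown pestle until it stopped dead. The job was handed in at about 15.5 s of the 54 s allowed.

- **Bottomed out:** the pestle's foot stopped at about 147 mm above the ledge, which is the height you gave for fully down.
- **Firm press:** I leaned on it with about 14 to 19 N for over 1.5 s, and it went no further.
- **Pestle left standing:** after release and retreat, the pictures show it upright in the throat. Its top measured (0.601, -0.001, 0.303) m, against 0.307 m expected, which is within the measuring error.
- **Bystanders:** the bowl, cup and molcajete look unmoved in the last pictures. I judged that by eye and did not measure their positions.
- **A disagreement:** the first scene and top camera estimates of the mill and pestle differed by 6 to 11 mm. I used close wrist views instead, which matched the known sizes. No other check failed.

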